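# Lock the ring turntable with its guarded index bolt

### The job

Lock the turntable for stone setting: with one fingertip press the long brass spring catch down and keep it down while the other fingertip pushes the red thumb plate, sliding the steel bolt fully home between the turntable's brass keeper cheeks. Then let go, so that the catch springs back up and holds the bolt in. Only press and push, without forcing anything: leave the turntable where it stands, and do not shift the ring lying on it or the things lying about.

Things in the scene. Friction and masses are not known exactly. Their poses are not given: they have to be found in the camera images.
- station: lock and turntable, screwed to the bench, immovable. Origin on the bench under the lock; x = the bolt's sliding direction, towards the turntable; y left of it; z up. In this frame, mm: base plate x -102..88, y -44..80, 8 thick; bolt bar 12 x 12 along y = 0, z 12..24; two guide straps over it, tops at z = 28. Nothing else above z = 28 behind the thumb plate: a fingertip fits there.
- bolt (a joint): slide of the bolt, m: 0 drawn back (start), 0.036 fully home on its stop, grows along the station's +x. Friction about 2 N, no spring: stays where it is left. With the catch up, the catch's tooth between lugs on the bolt (pitch 12 mm) blocks it but for 1.5 mm of play. Nose at station x = 62 mm drawn back, 98 home.
- catch (a joint): downward travel of the catch, m: 0 up, 0.008 fully down on its stop. Goes straight down, wherever on its top it is pressed; a fingertip can slide along it. Spring 3 N at first, 7 N fully down. The bolt is free when it is down more than 0.004. Let go, it springs up if a gap between lugs is over its tooth, as with the bolt fully home.
- catch_top (a point): centre of the catch's flat brass top, 105 mm along the station's x by 30 along y; at station x -8, y 55, z 48 mm when up; moves down with it. Its middle line is 55 mm left of the thumb plate's, with a gap of 28 mm between their edges (y 12..40). Grey spring housing under it, top at z = 34.
- thumb_back (a point): on the back face of the red thumb plate (8 thick, 24 wide along y, z 23..65 mm), in its middle, at z 50; at station x -10, y 0 when drawn back, x 26 when home; moves with the bolt. Push on this face towards the station's +x.
- turntable (a joint): rotation of the turntable, rad, counter-clockwise positive; near 0 at the start, where the front keeper (two brass cheeks, 16 mm apart inside) faces the 12 mm bolt. Turns stiffly (0.1 N m)
- cork_top (a point): centre of the turntable's cork top, 40 mm above the bench, 165 mm ahead of the station's origin along its x axis. Brass disc 124 mm across, its cheeks reach 83 mm from the centre
- ring: silver ring casting lying loose on the cork: 22 mm across, 5 high, with a small bezel; origin at the centre of its underside. To be left alone
- pin_cup: ivory-coloured resin pin cup, 48 mm across, 45 high, standing to the right of the lock; origin at the centre of its underside. To be left alone
- graver: graver lying left of the lock, 111 mm long, pear-wood handle 28 mm thick, steel blade along its +x; origin under its middle. To be left alone
- loupe: black eye loupe with glass on top, 40 mm across, 33 high, standing right of the lock near the turntable; origin at the centre of its underside. To be left alone
- bench_block: square steel bench block 55 x 55 x 22 mm at the left; origin at the centre of its underside. To be left alone
- bench_brush: bench brush 170 mm long, lying at the right; to be left alone
- collet: brass collet sleeve 36 mm across, 30 high, at the left; origin at the centre of its underside. To be left alone

How it is judged:
By the outcome, as a careful person would: the job done as asked, in the order asked, and still so for the second after the job is handed in, with the robot touching nothing.
It also fails if it takes over 35 s, if anything falls off the work surface, if the arm or the gripper's body presses on something with over 40 N, if the wrist force passes 120 N, or if a joint passes its speed limit or range.

### The arm

A 6-joint arm with a two-finger parallel gripper is mounted at the origin on the work surface. World frame = base frame: x ahead of the robot, y to its left, z up, the work surface at z = 0. Lengths are in m, angles in rad, forces in N, time in s.
With the tool pointing down it reaches from about 0.35 to 0.975 m from the base axis. Payload 7.1 kg.
Tool frame: the origin (TCP) lies midway between the tips of the shut fingers; the grasp point (between the pads) lies 19 mm behind it (r.grasp_offset is the distance from the TCP to the grasp point, in m); z points along the fingers, y is the direction in which the jaws open and shut (so a half turn about z gives the same grasp; the last joint's range is limited). The gripper opens to 88 mm and grips with 3 to 60 N. Pads are 20 mm wide; open, the fingers measure 115 mm over their backs; the gripper's body (75 mm by 178 mm) begins 61 mm behind the grasp point.
Start: joints at [1.187, 0.423, 1.63, -0, 1.089, -0.019], TCP at [0.223, 0.584, 0.223] pointing down, gripper open.
Joint ranges: [-3, 3], [-0.9, 2.11], [0.09, 2.58], [-1.31, 4.45], [0.11, 2.69], [-2.54, 2.54]. Speed limits (rad/s): [2.39, 2.39, 3.01, 3.14, 3.14, 3.14].

### API

Orientations are given as a unit quaternion [x, y, z, w].
In Python, from workcell import r, viewer, sign_off gives the robot as it stands.
- The arm moves only by the tool carry_out, never from a script. Its argument "moves" is a list of rows, each a list of 4 numbers: the shift along the tool's x, y, z in mm, then the turn about the tool's z in degrees. In form: [[dx, dy, dz, roll], ...]. A call has 1 to 12 rows; each row shifts and turns the commanded pose from where the row before left it, along the tool's axes as they then stand; what a row does not reach is not made up. A row lasts 1/10 s, in which the tool goes at most 50 mm and 8.59 degrees, less where a joint would pass 70% of its speed; a pose out of reach is approached as far as the arm can. A call is refused whole if a number of a shift passes 50 or a number of a turn 8.59, either way. A call with a gripper value outside its range is refused whole. "gripper" is the finger opening in mm, from 0 to 87.8, set as the call begins (left out, the last holds). The fingers move at their own pace and stop on an object; "newtons" is the grip in N (left out, the last holds). Time passes only in rows, so rows that do not move let the fingers close. It gives the time, the measured TCP pose, the force and the opening at its end, in the units of the state.
- r.read_state(): the state, without advancing time (a new reading comes with each control period).
- viewer.camera(name): name is "scene" or "top" or "wrist"; returns the picture (480x640x3 uint8, red, green, blue); there is no depth.
- viewer.camera_model(name): a dict with "fx", "fy", "cx", "cy" (pixels), "R" (3x3) and "t" (3): a world point X has camera coordinates R X + t. Camera axes: x right, y down, z forward; pixel columns grow to the right and rows downward; lengths in m; the calibration is good to about 2 mm. A picture is of the moment at which its call begins: read the wrist's pose just before it. camera_model takes no time and is no camera call; for the wrist camera it gives the pose at the moment of the call.
- sign_off(): hands the job in, once; it reports no verdict.
The state is a dict: "time": time; "joints": joint angles; "joint_velocities": joint speeds; "effort": joint torques, N m; "position": TCP position; "ee_rot": TCP orientation; "ft_force": force on the tool from outside, world axes, zero at the start; "moment": the same for the moment, N m; "grip_width": opening from 0.0 (shut) to 1.0 (fully open).
Only numpy, scipy, OpenCV 4.12 (cv2) and the standard library are available. Lean on these libraries where they do the work, as an engineer would, in place of code of your own. Each camera call takes 0.05 s, during which the arm holds its last target. There are 200 camera calls.

## Working session

There is one attempt and no reset: what is moved stays moved. The work goes in short steps, Python scripts to look and compute and a tool call to move; the robot and the scene stay as the last step left them, time stands still between calls to the robot, and variables do not carry over. Pictures are saved under pics/ and viewed, about 8 in all and at most 12, crops included, and the job is handed in when it is done.

Besides the shell and the picture viewer there is one more tool, called after ">>>" as a command line: name --pt "numbers of a row" for each row, then --argument value for the rest. carry_out: Moves the arm, as the interface text tells. Its arguments: {"type":"object","properties":{"moves":{"type":"array"},"gripper":{"type":"number"},"newtons":{"type":"number"}},"required":["moves"]}

```bash
mkdir -p pics; ls; python3 - <<'E'
from workcell import r, viewer
import cv2,numpy as np
s=r.read_state(); print({k:np.round(v,3).tolist() for k,v in s.items()})
for n in ("scene","top"):
    cv2.imwrite(f"pics/{n}0.png",viewer.camera(n)[:,:,::-1])
    m=viewer.camera_model(n); print(n,{k:np.round(v,3).tolist() for k,v in m.items()})
E
```

```text
pics
{'time': 0.0, 'joints': [1.187, 0.424, 1.631, -0.0, 1.089, -0.019], 'joint_velocities': [0.002, -0.001, 0.001, 0.001, 0.001, 0.001], 'effort': [-0.001, -54.46, -27.366, 0.064, 0.023, -0.0], 'position': [0.223, 0.583, 0.222], 'ee_rot': [0.181, 0.983, -0.001, -0.0], 'ft_force': [0.053, -0.51, -0.259], 'moment': [-0.022, -0.017, 0.016], 'grip_width': 1.004}
scene {'fx': 560.292, 'fy': 560.292, 'cx': 324.443, 'cy': 236.033, 'R': [[-0.805, 0.593, 0.009], [0.408, 0.565, -0.717], [-0.43, -0.574, -0.697]], 't': [0.442, -0.157, 1.555]}
top {'fx': 604.478, 'fy': 604.478, 'cx': 313.339, 'cy': 236.66, 'R': [[-0.026, -1.0, 0.007], [-0.996, 0.025, -0.083], [0.082, -0.009, -0.997]], 't': [-0.004, 0.556, 1.613]}
```

View pics/scene0.png

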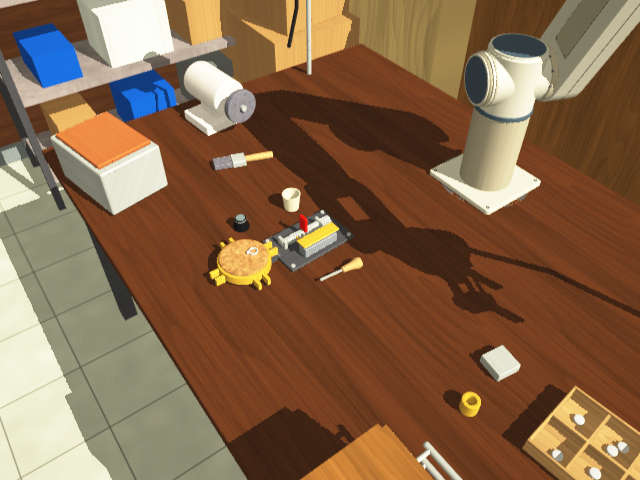

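View pics/top0.png

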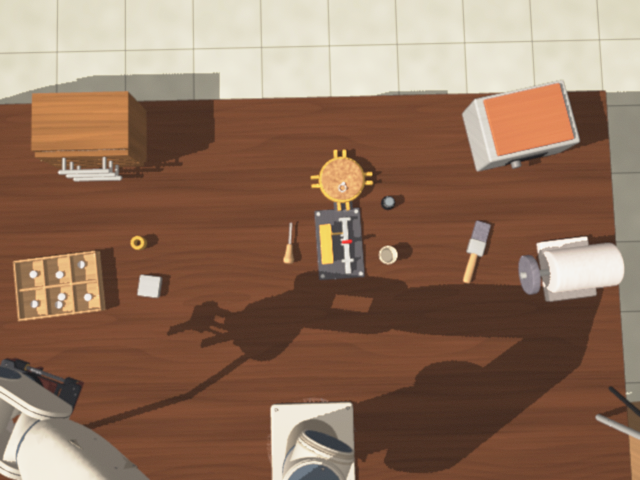

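```bash
cat > h.py <<'E'
import cv2,numpy as np
from workcell import r, viewer
def ray(m,u,v):
    d=np.array([(u-m["cx"])/m["fx"],(v-m["cy"])/m["fy"],1.]); R=np.array(m["R"]); return -R.T@np.array(m["t"]),R.T@d
def onz(m,u,v,z):
    o,d=ray(m,u,v); return o+d*(z-o[2])/d[2]
def pix(m,X):
    c=np.array(m["R"])@X+np.array(m["t"]); return m["cx"]+m["fx"]*c[0]/c[2],m["cy"]+m["fy"]*c[1]/c[2]
def blobs(im,lo,hi,roi=None,amin=15):
    h=cv2.cvtColor(im,cv2.COLOR_RGB2HSV); k=cv2.inRange(h,lo,hi)
    if roi: z=np.zeros_like(k); a,b,c,d=roi; z[b:d,a:c]=k[b:d,a:c]; k=z
    cs,_=cv2.findContours(k,cv2.RETR_EXTERNAL,cv2.CHAIN_APPROX_NONE)
    return sorted([c for c in cs if cv2.contourArea(c)>=amin],key=cv2.contourArea,reverse=True)
E
python3 - <<'E'
from h import *
im=cv2.imread("pics/top0.png")[:,:,::-1].copy(); m=viewer.camera_model("top")
for name,lo,hi,z,roi in (("catch",(20,150,120),(35,255,255),.048,(312,215,336,275)),("cork",(8,60,120),(24,190,255),.04,(300,140,390,206)),("red",(0,180,90),(6,255,255),.065,(330,225,360,260)),("plate?",(0,0,0),(180,90,110),.008,(305,200,372,290))):
    for c in blobs(im,lo,hi,roi)[:2]:
        R=cv2.minAreaRect(c); p=cv2.boxPoints(R); print(name,cv2.contourArea(c),np.round(R[0],1),np.round([onz(m,*q,z)[:2] for q in p],4).tolist(),"c",np.round(onz(m,*R[0],z),4))
cv2.imwrite("pics/top_crop.png",cv2.resize(im[130:300,270:440,::-1],None,fx=3.5,fy=3.5,interpolation=cv2.INTER_CUBIC))
E
```

```text
catch 254.0 [326.1 243.5] [[0.5845, -0.0354], [0.5857, -0.0624], [0.4854, -0.0667], [0.4842, -0.0399]] c [ 0.5348 -0.0511  0.048 ]
cork 3016.5 [336.  172.5] [[0.8186, 0.0118], [0.8139, -0.1837], [0.6361, -0.1777], [0.6409, 0.016]] c [ 0.727  -0.0833  0.04  ]
cork 585.0 [371.5 153.5] [[0.8151, -0.1348], [0.8128, -0.2299], [0.7386, -0.2272], [0.7409, -0.1325]] c [ 0.7768 -0.1811  0.04  ]
plate? 1194.5 [339.  240.3] [[0.6485, -0.02], [0.6539, -0.1476], [0.4435, -0.1548], [0.4384, -0.0285]] c [ 0.5455 -0.0877  0.008 ]
plate? 138.5 [330.3 222. ] [[0.6191, -0.0291], [0.6375, -0.0783], [0.5737, -0.1016], [0.5554, -0.0525]] c [ 0.5964 -0.0654  0.008 ]
```

View pics/top_crop.png

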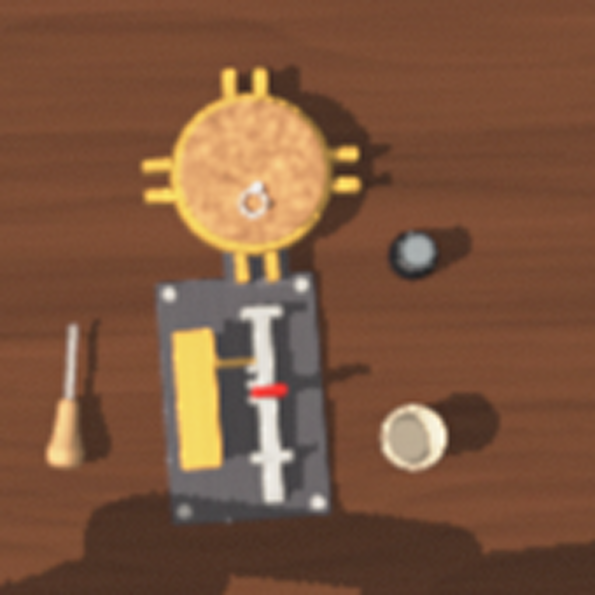

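The catch is at about crop (197,398), the red plate at (268,390) and the cork at (251,172). That puts the station origin near (0.545, -0.106) with a yaw of about 2.6°. I'll move over it.

>>> carry_out --pt "-20 -20 0 0" --pt "-33 -34 0 0" --pt "-33 -34 0 0" --pt "-33 -34 0 0" --pt "-33 -34 0 0" --pt "-33 -34 0 0" --pt "-33 -34 0 0" --pt "-33 -34 0 0" --pt "-33 -34 0 0" --pt "-33 -34 0 0" --pt "-33 -34 0 0" --pt "-33 -34 0 0" --gripper 42

```text
time: 1.3
position: [0.4404, 0.0772, 0.2227]
ee_rot: [0.181, 0.983, 0.0, 0.0]
ft_force: [0.6, 1.3, 0.5]
grip_width: 0.481
```

>>> carry_out --pt "-33 -34 0 0" --pt "-33 -34 0 0" --pt "-20 -20 0 0" --pt "0 0 0 -5" --pt "0 0 0 -8" --pt "0 0 0 -7" --pt "0 0 0 -3.5" --pt "0 0 0 0" --pt "0 0 0 0"

```text
time: 2.2
position: [0.4889, -0.0337, 0.2225]
ee_rot: [-0.022, 1.0, 0.0, -0.0]
ft_force: [0.5, 0.2, -0.5]
grip_width: 0.475
```

```bash
python3 - <<'E'
from h import *
s=r.read_state(); print({k:np.round(s[k],4).tolist() for k in("time","position","ee_rot","joints","grip_width","ft_force")})
m=viewer.camera_model("wrist"); im=viewer.camera("wrist"); cv2.imwrite("pics/w1.png",im[:,:,::-1])
np.savez("w1.npz",**m); print({k:np.round(v,3).tolist() for k,v in m.items()})
E
```

```text
{'time': 2.2, 'position': [0.4889, -0.0337, 0.2225], 'ee_rot': [-0.0218, 0.9998, 0.0, -0.0002], 'joints': [-0.0931, 0.2251, 1.9218, 0.0, 0.9951, -1.7075], 'grip_width': 0.4749, 'ft_force': [0.4892, 0.2166, -0.5174]}
{'fx': 411.668, 'fy': 411.668, 'cx': 322.002, 'cy': 238.768, 'R': [[-0.043, 0.999, -0.0], [0.966, 0.042, 0.253], [0.253, 0.011, -0.967]], 't': [0.054, -0.503, 0.266]}
```

View pics/w1.png

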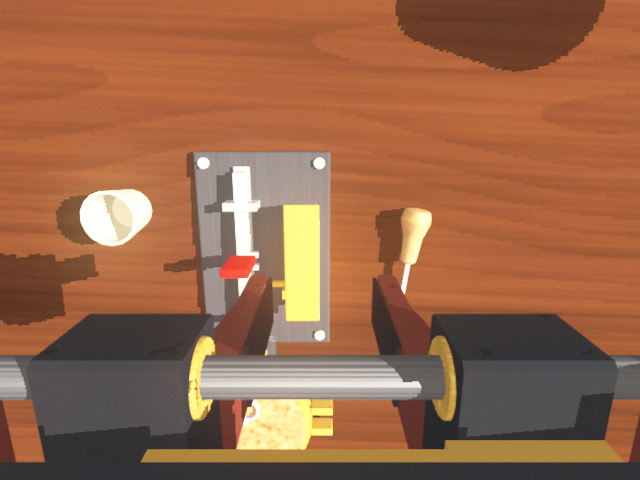

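The wrist view shows the whole catch at (302,262), the red plate at (238,267) and the base plate edges at columns 194–330. I'll measure the pose from this.

```bash
python3 - <<'E'
from h import *
im=cv2.imread("pics/w1.png")[:,:,::-1].copy(); m=dict(np.load("w1.npz"))
c=blobs(im,(20,150,120),(35,255,255),(283,195,335,330))[0]
# long edges by per-row extents
P=c[:,0,:]; rows=range(212,270)
L=[(P[P[:,1]==v,0].min(),v) for v in rows]; Rr=[(P[P[:,1]==v,0].max()+1,v) for v in rows]
for E in (L,Rr):
    W=np.array([onz(m,u,v+.5,.048)[:2] for u,v in E]); k=np.polyfit(W[:,0],W[:,1],1); print("edge yaw deg",np.degrees(np.arctan(k[0])),"y at .53",np.polyval(k,.53))
q=cv2.boxPoints(cv2.minAreaRect(c)); W=np.array([onz(m,*a,.048) for a in q+[.5,.5]]); ctr=W.mean(0); print("catch",np.round(W[:,:2],4).tolist(),ctr,"dims",np.linalg.norm(W[1]-W[0]),np.linalg.norm(W[2]-W[1]))
c=blobs(im,(0,180,90),(6,255,255),(210,250,262,285))[0]; q=cv2.boxPoints(cv2.minAreaRect(c)); print("red px",q.tolist(), [np.round(onz(m,*a,.065),4).tolist() for a in q])
# screws
g=blobs(im,(0,0,150),(180,60,255),(190,145,335,345),10)
for c in g:
    (u,v),rr=cv2.minEnclosingCircle(c)
    print("white",round(u,1),round(v,1),round(rr,1),np.round(onz(m,u+.5,v+.5,.009)[:2],4))
# cork in top
mt=viewer.camera_model("top"); print("cork top cam",onz(mt,270+251/3.5,130+172/3.5,.04))
for y in (2,2.5,3): pass
t=np.radians(2.5); R=np.array([[np.cos(t),-np.sin(t)],[np.sin(t),np.cos(t)]])
o=ctr[:2]-R@[-.008,.055]; print("origin",o,"cork pred",o+R@[.165,0],"thumb",o+R@[-.01,0])
cv2.imwrite("pics/w1c.png",cv2.resize(im[140:350,185:345,::-1],None,fx=2.8,fy=2.8,interpolation=cv2.INTER_CUBIC))
E
```

```text
Traceback (most recent call last):
IndexError: list index out of range
```

```bash
cat > meas.py <<'E'
from h import *
def meas(im,m,roi,rows,zc=.048,yellow=((18,120,90),(35,255,255))):
    c=blobs(im,*yellow,roi)[0]; P=c[:,0,:]
    for f,o in ((np.min,0),(np.max,1)):
        W=np.array([onz(m,f(P[P[:,1]==v,0])+o,v+.5,zc)[:2] for v in rows if (P[:,1]==v).any()]); k=np.polyfit(W[:,0],W[:,1],1); print("edge yaw deg",np.degrees(np.arctan(k[0])),"y at .53",np.polyval(k,.53))
    q=cv2.boxPoints(cv2.minAreaRect(c)); W=np.array([onz(m,*a,zc) for a in q+[.5,.5]]); ctr=W.mean(0); print("catch",np.round(W[:,:2],4).tolist(),ctr,"dims",np.linalg.norm(W[1]-W[0]),np.linalg.norm(W[2]-W[1]))
    return ctr
E
python3 - <<'E'
from meas import *
im=cv2.imread("pics/w1.png")[:,:,::-1].copy(); m=dict(np.load("w1.npz"))
print(cv2.cvtColor(im,cv2.COLOR_RGB2HSV)[250,300],cv2.cvtColor(im,cv2.COLOR_RGB2HSV)[266,238])
ctr=meas(im,m,(282,195,335,330),range(212,310))
c=blobs(im,(0,180,90),(6,255,255),(210,250,262,285))[0]; q=cv2.boxPoints(cv2.minAreaRect(c)); print("red px",q.tolist(), [np.round(onz(m,*a,.065),4).tolist() for a in q])
for c in blobs(im,(0,0,150),(180,60,255),(190,145,335,345),10):
    (u,v),rr=cv2.minEnclosingCircle(c); print("white",round(u,1),round(v,1),round(rr,1),np.round(onz(m,u+.5,v+.5,.009)[:2],4))
mt=viewer.camera_model("top"); print("cork top cam",onz(mt,270+251/3.5,130+172/3.5,.04))
t=np.radians(2.5); R=np.array([[np.cos(t),-np.sin(t)],[np.sin(t),np.cos(t)]])
o=ctr[:2]-R@[-.008,.055]; print("origin",o,"cork pred",o+R@[.165,0],"thumb",o+R@[-.01,0])
E
```

```text
[ 29 118 255] [  3 199 237]
edge yaw deg 1.4771419577392297 y at .53 -0.06428933697672909
edge yaw deg 22.994453882056604 y at .53 -0.0460534325474061
catch [[0.4824, -0.0663], [0.4811, -0.0373], [0.5849, -0.0331], [0.5863, -0.0643]] [ 0.5336764  -0.05026014  0.048     ] dims 0.028985164468702293 0.103846232323165
red px [[220.0, 256.0], [254.0, 256.0], [254.0, 277.0], [220.0, 277.0]] [[0.523, -0.1147, 0.065], [0.5218, -0.0871, 0.065], [0.5399, -0.0871, 0.065], [0.5411, -0.115, 0.065]]
white 261.5 246.5 115.6 [ 0.5302 -0.0885]
white 215.5 290.5 24.1 [ 0.5768 -0.133 ]
white 248.0 279.0 18.9 [ 0.5635 -0.1013]
cork top cam [ 0.70847525 -0.09824417  0.04      ]
origin [ 0.54406785 -0.10485884] cork pred [ 0.70891081 -0.09766164] thumb [ 0.53407737 -0.10529503]
```

>>> carry_out --pt "-11 -23 10 0" --pt "-11 -23 10 0" --pt "0 0 30 0" --pt "0 0 35 0" --pt "0 0 35 0" --pt "0 0 20 0" --pt "0 0 7 0" --pt "0 0 0 0" --pt "0 0 0 0" --gripper 42

```text
time: 3.15
position: [0.5139, -0.0788, 0.0765]
ee_rot: [-0.023, 1.0, -0.0, 0.001]
ft_force: [0.2, -0.0, 0.6]
grip_width: 0.476
```

```bash
python3 - <<'E'
from h import *
s=r.read_state(); print({k:np.round(s[k],4).tolist() for k in("time","position","ee_rot","grip_width","ft_force")})
m=viewer.camera_model("wrist"); im=viewer.camera("wrist")
cv2.imwrite("pics/w2.png",im[:,:,::-1])
a=viewer.camera("scene")[190:300,190:370]; cv2.imwrite("pics/s2.png",cv2.resize(a[:,:,::-1],None,fx=4,fy=4,interpolation=cv2.INTER_CUBIC))
p=s["position"]
for dy in (-.021,.021,-.0345,.0345): print(dy,np.round(pix(m,p+np.array([0,dy,0])),0))
E
```

```text
{'time': 3.15, 'position': [0.5139, -0.0788, 0.0765], 'ee_rot': [-0.0225, 0.9997, -0.0001, 0.0006], 'grip_width': 0.4757, 'ft_force': [0.2401, -0.0146, 0.5535]}
-0.021 [271. 294.]
0.021 [370. 298.]
-0.0345 [239. 293.]
0.0345 [402. 300.]
```

View pics/w2.png

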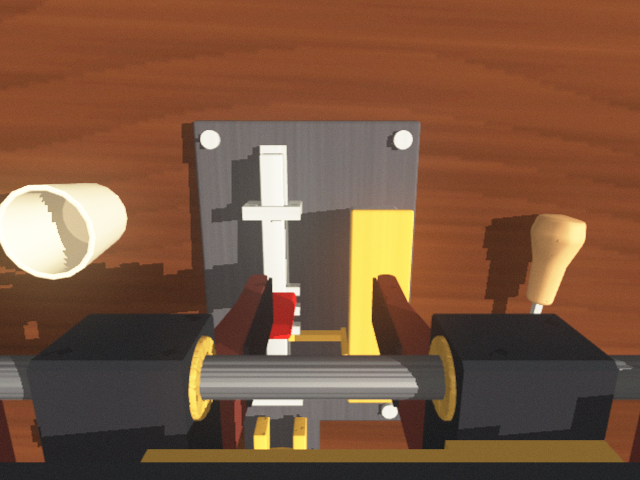

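View pics/s2.png

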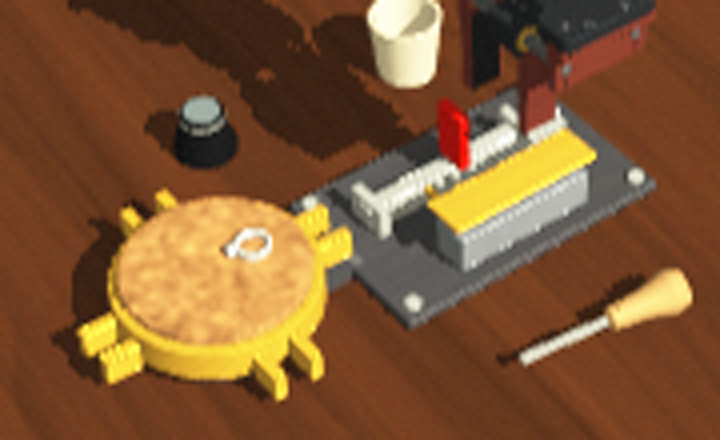

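The fingers straddle as planned: left finger over the bolt line behind the red plate at (283,315), right finger over the catch at (381,300). Next is the descent to press the catch.

>>> carry_out --pt "0 0.5 10 0" --pt "0 0.5 10 0" --pt "0 0 5 0" --pt "0 0 0 0" --pt "0 0 0 0"

```text
time: 3.75
position: [0.513, -0.0777, 0.0504]
ee_rot: [-0.023, 1.0, 0.0, -0.0]
ft_force: [0.2, 0.3, 1.0]
grip_width: 0.475
```

>>> carry_out --pt "0 0 2 0" --pt "0 0 2 0" --pt "0 0 1 0" --pt "0 0 0 0" --pt "0 0 0 0" --pt "0 0 0 0"

```text
time: 4.35
position: [0.5134, -0.0777, 0.0459]
ee_rot: [-0.023, 1.0, -0.0, 0.0]
ft_force: [0.6, 0.1, 3.3]
grip_width: 0.48
```

>>> carry_out --pt "0 0 1.5 0" --pt "0 0 1.5 0" --pt "0 0 1.2 0" --pt "0 0 0 0" --pt "0 0 0 0" --pt "0 0 0 0"

```text
time: 4.95
position: [0.5134, -0.0777, 0.0416]
ee_rot: [-0.023, 1.0, -0.0, 0.0]
ft_force: [-0.1, -0.3, 7.1]
grip_width: 0.479
```

```bash
python3 - <<'E'
from h import *
s=r.read_state(); print({k:np.round(s[k],4).tolist() for k in("time","position","ft_force","moment")})
E
```

```text
{'time': 4.95, 'position': [0.5134, -0.0777, 0.0416], 'ft_force': [-0.0673, -0.299, 7.058], 'moment': [0.1854, 0.0297, 0.0197]}
```

>>> carry_out --pt "-2 0 0 0" --pt "-3 0 0 0" --pt "-3 0 0 0" --pt "-3 0 0 0" --pt "-3 0 0 0" --pt "-3 0 0 0" --pt "-3 0 0 0" --pt "0 0 0 0" --pt "0 0 0 0"

```text
time: 5.85
position: [0.5309, -0.0766, 0.0409]
ee_rot: [-0.023, 1.0, 0.0, -0.002]
ft_force: [-5.0, 0.5, 6.5]
grip_width: 0.479
```

```bash
python3 - <<'E'
from h import *
s=r.read_state(); print({k:np.round(s[k],4).tolist() for k in("time","position","ft_force","moment")})
a=viewer.camera("scene")[190:300,190:370]; cv2.imwrite("pics/s3.png",cv2.resize(a[:,:,::-1],None,fx=4,fy=4,interpolation=cv2.INTER_CUBIC))
E
```

```text
{'time': 5.85, 'position': [0.5309, -0.0766, 0.0409], 'ft_force': [-4.9567, 0.4769, 6.4663], 'moment': [0.1491, 0.9002, 0.1138]}
```

View pics/s3.png

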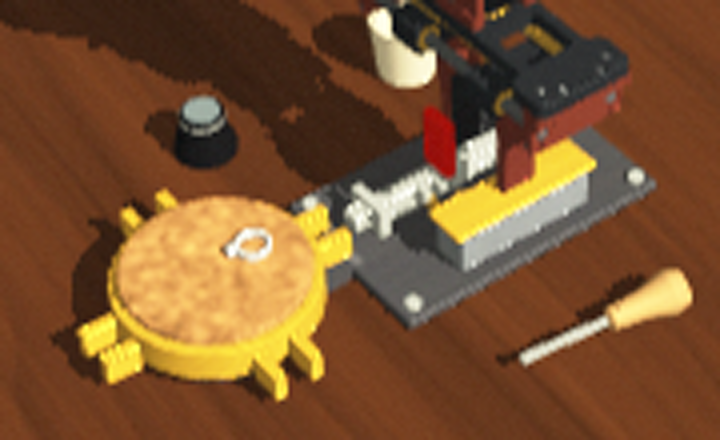

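The bolt is moving: the red plate has shifted to (438,140) and the nose is emerging at (358,212). The forces are low, so I'll continue.

>>> carry_out --pt "-3 0 0 0" --pt "-3 0 0 0" --pt "-3 0 0 0" --pt "-3 0 0 0" --pt "-3 0 0 0" --pt "-3 0 0 0" --pt "-3 0 0 0" --pt "-2 0 0 0" --pt "-1 0 0 0" --pt "0 0 0 0" --pt "0 0 0 0"

```text
time: 7.0
position: [0.5546, -0.0755, 0.0408]
ee_rot: [-0.023, 1.0, 0.0, -0.003]
ft_force: [-5.7, -0.7, 7.1]
grip_width: 0.479
```

>>> carry_out --pt "-2 0 0 0" --pt "-1 0 0 0" --pt "0 0 0 0" --pt "0 0 0 0"

```text
time: 7.4
position: [0.5561, -0.0754, 0.0408]
ee_rot: [-0.023, 1.0, 0.0, -0.004]
ft_force: [-10.9, -2.1, 11.6]
grip_width: 0.476
```

```bash
python3 - <<'E'
from h import *
a=viewer.camera("scene")[205:265,215:345]; b=viewer.camera("top")[170:290,300:380]
A=cv2.resize(a,(780,360),interpolation=cv2.INTER_CUBIC);cv2.imwrite("pics/s4.png",A[:,:,::-1])
im=viewer.camera("wrist"); cv2.imwrite("pics/w4.png",im[:,:,::-1]); m=viewer.camera_model("wrist"); np.savez("w4.npz",**m)
c=blobs(im,(0,180,70),(6,255,255),(240,230,330,420)); print([ (cv2.contourArea(x),cv2.boundingRect(x)) for x in c[:3]])
E
```

```text
[(594.5, (265, 310, 23, 45))]
```

View pics/s4.png

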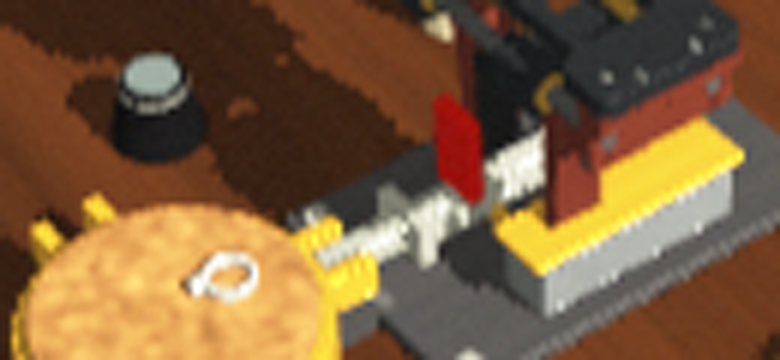

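View pics/w4.png

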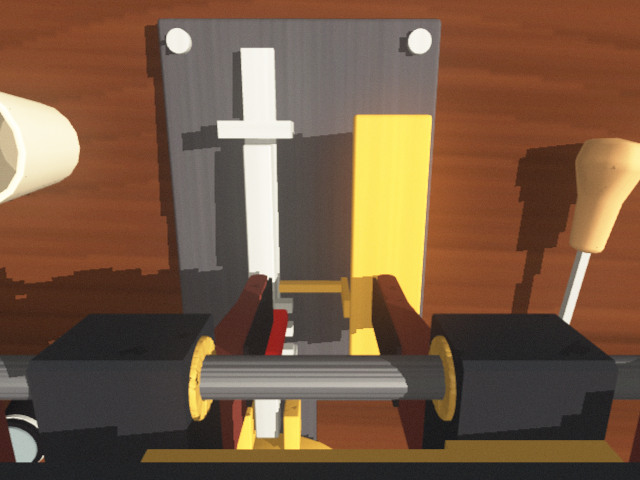

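```bash
python3 - <<'E'
from h import *
def edge(im,u,v0,v1):
    p=im[v0:v1,u-4:u+5].astype(float).mean(axis=(1,2)); d=np.diff(p); i=np.argmax(np.abs(d)); return v0+i+1
for n,ub,tr,up,pr,us,sr in (("w1",241,(155,185),280,(140,165),241,(190,203)),("w4",257,(35,65),300,(8,32),257,(108,128))):
    im=cv2.imread(f"pics/{n}.png"); m=dict(np.load(n+".npz"))
    t=edge(im,ub,*tr); p=edge(im,up,*pr); T=onz(m,ub,t,.024); P=onz(m,up,p,.008)
    e=np.array([np.cos(.042),np.sin(.042),0]); o=np.array([.5441,-.1049,0])
    S=onz(m,ub-18 if n=="w1" else ub-25,edge(im,ub-13 if n=="w1" else ub-30,*sr),.028)
    print(n,"rows",t,p,"tail x",(T-o)@e*1e3,"plate rear x",(P-o)@e*1e3,"strap",(S-o)@e*1e3)
m=dict(np.load("w4.npz"))
for v in (430,437,440): print("nose",v,(onz(m,266,v,.024)-o)@e*1e3)
for z in (.05,.065): print("red left-bottom", (onz(m,285,310,z)-o)@e*1e3)
s=r.read_state(); print({k:np.round(s[k],4).tolist() for k in("time","position","ft_force","moment")})
E
```

```text
w1 rows 166 152 tail x -90.346541636173 plate rear x -101.48620769002747 strap -61.28031689134494
w4 rows 48 19 tail x -86.83425899586638 plate rear x -101.43753194011316 strap -58.413231317147776
nose 430 93.07055409626982
nose 437 97.26864156906868
nose 440 99.08049141925426
red left-bottom 15.358436225173032
red left-bottom 8.65585653608329
{'time': 7.55, 'position': [0.5561, -0.0754, 0.0408], 'ft_force': [-10.6714, -2.4834, 11.8987], 'moment': [-0.149, 1.7777, -0.1093]}
```

>>> carry_out --pt "-1 0 -0.5 0" --pt "0 0 0 0" --pt "0 0 0 0" --pt "0 0 0 0"

```text
time: 7.95
position: [0.5561, -0.0754, 0.0408]
ee_rot: [-0.023, 1.0, 0.001, -0.005]
ft_force: [-12.5, -2.2, 10.0]
grip_width: 0.478
```

```bash
python3 - <<'E'
from h import *
s=r.read_state(); print({k:np.round(s[k],5).tolist() for k in("time","position","ft_force","moment")})
E
```

```text
{'time': 7.95, 'position': [0.55606, -0.07542, 0.04085], 'ft_force': [-12.53521, -2.16434, 9.98045], 'moment': [-0.27266, 2.00265, -0.09142]}
```

1 mm of extra command gave no motion, so the bolt is on its stop. I'll ease the push off and then lift.

>>> carry_out --pt "2 0 0 0" --pt "2 0 0 0" --pt "1 0 0 0" --pt "0 0 0 0" --pt "0 0 -3 0" --pt "0 0 -3 0" --pt "0 0 -4 0" --pt "0 0 -4 0" --pt "0 0 0 0"

```text
time: 8.85
position: [0.556, -0.0758, 0.0563]
ee_rot: [-0.023, 1.0, -0.0, -0.0]
ft_force: [-1.1, -0.4, 0.0]
grip_width: 0.478
```

>>> carry_out --pt "5 0 0 0" --pt "3 0 -10 0" --pt "0 0 -30 0" --pt "0 0 -40 0" --pt "10 0 -40 0" --pt "30 0 -20 0" --pt "30 0 0 0" --pt "30 0 0 0" --pt "10 0 0 0" --pt "0 0 0 0" --pt "0 0 0 0"

```text
time: 9.95
position: [0.4395, -0.0813, 0.1965]
ee_rot: [-0.023, 1.0, -0.0, 0.001]
ft_force: [0.5, -0.2, 0.2]
grip_width: 0.482
```

```bash
python3 - <<'E'
from meas import *
s=r.read_state(); print({k:np.round(s[k],4).tolist() for k in("time","position","ft_force")})
a=viewer.camera("scene"); cv2.imwrite("pics/s5f.png",a[:,:,::-1]); A=cv2.resize(a[205:265,215:345],(780,360),interpolation=cv2.INTER_CUBIC)
t=viewer.camera("top"); cv2.imwrite("pics/t5.png",t[:,:,::-1])
m=viewer.camera_model("wrist"); w=viewer.camera("wrist"); np.savez("w5.npz",**m); cv2.imwrite("pics/w5.png",w[:,:,::-1])
B=cv2.resize(t[200:280,280:400],(360,240),interpolation=cv2.INTER_CUBIC); C=cv2.resize(w,(320,240))
out=np.zeros((600,780,3),np.uint8); out[:360]=A; out[360:,:360]=B; out[360:,400:720]=C
cv2.imwrite("pics/f5.png",out[:,:,::-1])
# catch height and bolt travel: compare scene images before/after
o=cv2.imread("pics/scene0.png")[:,:,::-1].copy()
for n,i in (("before",o),("after",a)):
    c=blobs(i,(20,150,120),(35,255,255),(295,220,342,252)); k=blobs(i,(0,180,70),(6,255,255),(285,205,325,245))
    print(n,[np.round([*cv2.minAreaRect(x)[0],*cv2.minAreaRect(x)[1]],1).tolist() for x in c[:1]],[np.round([*cv2.minAreaRect(x)[0]],1).tolist() for x in k[:1]])
ms=viewer.camera_model("scene"); th=.042; R=np.array([[np.cos(th),-np.sin(th),0],[np.sin(th),np.cos(th),0],[0,0,1]]); O=np.array([.5441,-.1049,0])
for s_ in (0,.03,.033,.036): print("pred red px",s_,np.round(pix(ms,O+R@[-.006+s_,0,.0495]),1))
for d in (0,.008): print("pred catch px",d,np.round(pix(ms,O+R@[-.008,.055,.048-d]),1))
E
```

```text
{'time': 9.95, 'position': [0.4395, -0.0813, 0.1965], 'ft_force': [0.4994, -0.1888, 0.2308]}
before [[317.7, 234.5, 12.5, 43.2]] [[303.0, 222.5]]
after [[317.6, 234.7, 12.4, 42.8]] [[291.1, 229.1]]
pred red px 0 [302.5 222.4]
pred red px 0.03 [292.5 227.6]
pred red px 0.033 [291.4 228.2]
pred red px 0.036 [290.4 228.7]
pred catch px 0 [317.3 234.9]
pred catch px 0.008 [317.3 237.4]
```

View pics/f5.png

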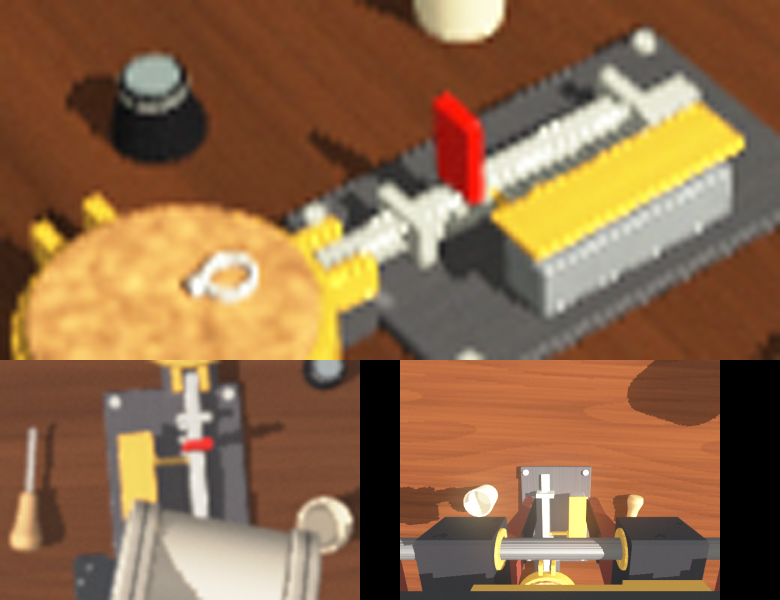

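```bash
python3 - <<'E'
from h import *
from workcell import sign_off
a=cv2.imread("pics/scene0.png").astype(int); b=cv2.imread("pics/s5f.png").astype(int)
for n,(x0,y0,x1,y1) in dict(ring=(243,243,262,258),table=(205,230,262,295),loupe=(230,208,252,233),cup=(280,185,302,212),graver=(318,254,366,284)).items():
    d=np.abs(a-b)[y0:y1,x0:x1].max(2); print(n,"changed px",(d>40).sum())
print(sign_off())
E
```

```text
ring changed px 0
table changed px 0
loupe changed px 0
cup changed px 38
graver changed px 0
the job is handed in; nothing more can be done
None
```

The bolt is home between the keeper cheeks with the catch sprung back up behind it, and the job is handed in at about 10 s of the 35 s allowed.

One finger pressed the catch about 7 mm down. With it held there, the other finger pushed the thumb plate until it stopped. I then eased the push off, lifted straight up and moved the arm clear.

**Last checks:**
- **Bolt on its stop:** another 1 mm of command gave no motion. The push force peaked at 12.5 N, against about 5–6 N while sliding.
- **Bolt travel:** in the scene camera the red plate moved 13.6 px, against 13.7 px predicted for 36 mm.
- **Catch up:** its image position is back within 0.2 px of where it started. A fully pressed catch would have sat about 2.5 px lower.
- **Left alone:** the turntable, ring, loupe and graver areas show no changed pixels in the scene camera. The bench block, collet and brush were not compared, but the arm never worked near them.

**Checks that disagreed or were unclear:**
- **Pin cup:** 38 pixels changed in the area around it. I put this down to the arm or its shadow, since the fingers stayed well away from the cup and no unexpected force showed, but I did not check further.
- **Bolt position:** the measured finger position put the plate about 3 mm short of home. A wrist-camera estimate of the travel was inconclusive, with errors of about 3 mm, so I relied on the stop test and the scene camera.

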